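Clip the ring mandrel into its holder and try the brass sleeve on it

TASK

Take the steel ring mandrel out of the tool tray and press it straight down into both forks of its holder, past the red sprung jaw, until it is fully home and the jaw has snapped shut over it, with its bare pointed end out over the holder's blue end. Then check the brass sleeve's fit: slide it over that bare end right up to the square collar and leave it there. Leave the copper sleeve (its bore is too small), the file, the bottle and the mallet where they are, the bottle standing.

Things in the scene. Friction and masses are not known exactly. Their poses are not given: they have to be found in the camera images.
- mandrel: steel rod, 14 mm diameter. Origin on its axis, midway along the 104 mm of shaft that goes in the forks; y runs along the axis to the bare end. Square collar 22 x 22 mm at y = 52 to 58 mm, then the bare end to the tip at y = 124 mm (last 12 mm taper to 8 mm). Dark square wooden handle 22 x 22 mm, y = -52 to -107 mm. Lies level in the tray, axis 15 mm above the table. About 0.24 kg
- mandrel_tip (a point): centre of the mandrel's bare pointed end, 124 mm from the mandrel's origin
- holder: fixed holder. Origin on the table under the seat's middle; y along the seat, blue end at +y. Base plate 80 (x) x 155 mm (y = -75 to 80), 12 mm high. Two forks 12 mm thick centred at y = -40 and 40 mm (68 mm clear between), seat floor 78 mm above the table, fixed prong on the -x side, red jaw finger on the +x side; they flare to a mouth 40 mm wide, 110 mm up; the jaw's noses narrow it to 11 mm
- holder_seat (a point): where the mandrel's origin belongs when it is home: midway between the forks, 85 mm above the table; axes as the holder's. The mandrel's y axis must point along this y axis (play along y is 6 mm either way)
- jaw (a joint): red sprung jaw: two fingers (one at each fork) on one hinge bar along y, 45 mm above the table, 16 mm to the +x side of the seat. 0 shut, grows (rad) as it is pushed open outwards. The mandrel opens it to about 0.06 to pass, which takes a downward push of about 15 to 20 N; it springs shut by itself
- jaw_nose (a point): midway between the jaw's two rounded noses (4 mm radius), 94.5 mm above the table when shut
- brass_sleeve: brass tube, 28 mm outside diameter, 18 mm bore, 24 mm long, about 60 g, lying across a post of the sleeve rest with its axis level. Origin at its centre (37 mm above the table), y along its axis
- copper_sleeve: copper tube of the same outside size but 10 mm bore, too small for the mandrel, on the other post of the sleeve rest; leave it there. Origin at its centre, y along its axis. Which sleeve is on which post varies
- sleeve_rest: fixed wooden rest, base 150 (x) x 50 (y) x 8 mm, with two posts 22 mm wide (x), 20 mm long (y) and 25 mm high at x = -45 and +45 mm, each carrying one sleeve with its axis along y. Origin at the underside centre
- tray: fixed open wooden tool tray, 170 (x) x 300 (y) mm, walls 22 mm high and 4 mm thick, floor 4 mm thick, with the mandrel on its -x side and a file on its +x side, both along y. Origin at the underside centre
- file: file lying in the tray along y: orange handle 20 x 20 x 70 mm towards -y, flat dark blade 120 mm. Origin at its underside. Leave it alone
- bottle: tall amber bottle, 52 mm diameter, 150 mm high, standing between tray and holder. Origin at its underside centre. Leave it alone
- mallet: wooden mallet, 200 mm long, lying behind the holder, handle to its -x. Leave it alone
Things that resemble listed ones, but are neither listed nor needed, are in the scene too. Leave any turquoise look-alike of the brass_sleeve alone.

How it is judged:
On the way, in this order (a step that is already met when the one before it is completed fails the run):
1. the robot holds or presses the mandrel while it pushes the sprung jaw open (value of joint jaw above 0.03 rad and contact force between the fingers and mandrel above 0.5 N).
2. the mandrel is home in both forks, its bare end over the blue end, and the jaw is shut (x of mandrel in the frame of holder_seat between -0.004 and 0.004 m and z of mandrel in the frame of holder_seat between -0.004 and 0.004 m and y of mandrel in the frame of holder_seat between -0.012 and 0.012 m and angle between the y axis of mandrel and the y axis of holder_seat, either way round below 0.06 rad and y of mandrel_tip in the frame of holder_seat above 0.1 m and value of joint jaw below 0.03 rad), for 0.2 s.
3. the brass sleeve is on the bare end, up to the collar, with the mandrel still home (all of step 2 and x of brass_sleeve in the frame of mandrel between -0.0045 and 0.0045 m and z of brass_sleeve in the frame of mandrel between -0.0045 and 0.0045 m and y of brass_sleeve in the frame of mandrel between 0.066 and 0.077 m), for 0.1 s.
At the end, for the whole second after the job is handed in: mandrel home in both forks (4 mm across and in height, 0.06 rad, 12 mm lengthwise), bare end at the blue end, jaw shut (below 0.03); brass sleeve on the bare end within 7 mm of the collar; both at rest; copper sleeve moved under 20 mm, file, bottle and mallet under 30 mm (all of step 3 and linear speed of each of brass_sleeve, mandrel below 0.02 m/s and distance of copper_sleeve from where it was at the start of the episode below 0.02 m and distance of each of file, bottle, mallet from where it was at the start of the episode below 0.03 m); the robot touches nothing.
It fails at once if the copper sleeve is taken or knocked away (moved 20 mm) (distance of copper_sleeve from where it was at the start of the episode above 0.02 m).
It fails at once if the file, bottle or mallet is moved 30 mm (distance of any of file, bottle, mallet from where it was at the start of the episode above 0.03 m).
It fails at once if the bottle is tipped over (angle between bottle's own z axis and vertical above 0.5 rad).
It also fails if it takes over 58 s, if anything falls off the work surface, if the arm or the gripper's body presses on something with over 40 N, if the wrist force passes 120 N, or if a joint passes its speed limit or range.

ROBOT

A 7-joint arm with a two-finger parallel gripper is mounted at the origin on the work surface. World frame = base frame: x ahead of the robot, y to its left, z up, the work surface at z = 0. Lengths are in m, angles in rad, forces in N, time in s.
With the tool pointing down it reaches from about 0.35 to 0.9 m from the base axis. Payload 8.1 kg.
Tool frame: the origin (TCP) lies midway between the tips of the shut fingers; the grasp point (between the pads) lies 19 mm behind it; z points along the fingers, y is the line along which they close (so a half turn about z gives the same grasp; the last joint's range is limited). The gripper opens to 92 mm and grips with 3 to 60 N. Pads are 19 mm wide; open, the fingers measure 130 mm over their backs; the gripper's body (75 mm by 190 mm) begins 47 mm behind the grasp point.
Start: joints at [-1.318, 0.434, 0.025, 1.573, -0.012, 1.134, -0.075], TCP at [0.218, 0.586, 0.227] pointing down, gripper open.
Joint ranges: [-2.62, 2.62], [-0.44, 2.09], [-1.27, 1.32], [0.08, 2.57], [-1.32, 4.46], [0.12, 2], [-2.74, 2.74]. Speed limits (rad/s): [2.22, 2.22, 3.01, 3.01, 3.14, 3.14, 3.14].

INTERFACE

Orientations are given as a rotation vector (axis times angle).
In Python, from cell import arm gives the robot as it stands.
- The arm moves only by the tool send_rows, never from a script. Its argument "increments" is a list of rows, each a list of 3 entries, a list of its own where there are three numbers: the finger opening in cm, from 0 to 9.18, then the shift along the tool's x, y, z in cm, then the turn, a rotation vector about the tool's x, y, z in rad. A call has 1 to 5 rows; each row shifts and turns the commanded pose from where the row before left it, along the tool's axes as they then stand; what a row does not reach is not made up. A row lasts 1/10 s, in which the tool goes at most 50 mm and 8.59 degrees, less where a joint would pass 70% of its speed; a pose out of reach is approached as far as the arm can. A call is refused whole if a number of a shift passes 5 or a number of a turn 0.15, either way. A call with a gripper value outside its range is refused whole. The fingers move at their own pace and stop on an object; "force" is the grip in N (left out, the last holds). Time passes only in rows, so rows that do not move let the fingers close. It gives the time, the measured TCP pose, the force, the opening and the grip force at its end, in the units of the state.
- arm.observe(): the state, without advancing time (a new reading comes with each control period).
- arm.get_image(name): name is "side" or "top"; returns the picture (420x560x3 uint8, red, green, blue); there is no depth.
- arm.camera_params(name): a dict with "camera_matrix" (3x3 intrinsics, pixels), "k1" (the pictures are not rectified: a ray, as slopes to the right and down, at radius r is drawn at 1 + k1 r^2 times it, then the intrinsics apply), "R" (3x3) and "t" (3): a world point X has camera coordinates R X + t. Camera axes: x right, y down, z forward; pixel columns grow to the right and rows downward; lengths in m; the calibration is good to about 2 mm. A picture is of the moment at which its call begins. camera_params takes no time and is no camera call.
- arm.sign_off(): hands the job in; it is judged then, once.
The state is a dict: "clock": time; "joints": joint angles; "dq": joint speeds; "joint_efforts": joint torques, N m; "position": TCP position; "ee_rot": TCP orientation; "force": force on the tool from outside, world axes, zero at the start; "ft_torque": the same for the moment, N m; "width": opening from 0.0 (shut) to 1.0 (fully open); "gripper_force": force on a finger pad.
Only numpy, scipy, OpenCV 4.12 (cv2) and the standard library are available. Lean on these libraries where they do the work, as an engineer would, in place of code of your own. Each camera call takes 0.05 s, during which the arm holds its last target. There are 200 camera calls.

## Working session

There is one attempt and no reset: what is moved stays moved. The work goes in short steps, Python scripts to look and compute and a tool call to move; the robot and the scene stay as the last step left them, time stands still between calls to the robot, and variables do not carry over. Pictures are saved under pics/ and viewed, at most 13 in all, crops included, and the job is handed in when it is done.

Besides the shell and the picture viewer there is one more tool, called after "Request:" by a JSON object that holds its "method" and its "body". send_rows: Moves the arm, as the interface text tells. Its arguments: {"type":"object","properties":{"increments":{"type":"array"},"force":{"type":"number"}},"required":["increments"]}

```bash
mkdir -p pics
python3 - <<'E'
from cell import arm
import cv2,numpy as np
np.set_printoptions(precision=4,suppress=True)
for n in("top","side"):
    im=arm.get_image(n); cv2.imwrite(f"pics/{n}0.png",im[:,:,::-1])
    print(n,arm.camera_params(n))
print(arm.observe())
E
```

```text
top {'camera_matrix': array([[496.3285,   0.    , 277.703 ],
       [  0.    , 496.3285, 207.1127],
       [  0.    ,   0.    ,   1.    ]]), 'k1': -0.17184248422728718, 'R': array([[ 0.0276, -0.9995,  0.0162],
       [-0.9978, -0.0285, -0.0607],
       [ 0.0611, -0.0145, -0.998 ]]), 't': array([-0.0187,  0.5705,  1.3145])}
side {'camera_matrix': array([[397.2877,   0.    , 282.1504],
       [  0.    , 397.2877, 215.1876],
       [  0.    ,   0.    ,   1.    ]]), 'k1': 0.024741042673580807, 'R': array([[-0.9123, -0.409 ,  0.0228],
       [-0.2216,  0.446 , -0.8672],
       [ 0.3445, -0.7961, -0.4975]]), 't': array([0.5268, 0.2242, 0.8289])}
{'clock': 0.1, 'joints': array([-1.3176,  0.4352,  0.025 ,  1.574 , -0.0116,  1.134 , -0.0751]), 'dq': array([-0.0006, -0.0037,  0.0001, -0.0014,  0.0005,  0.0003, -0.0008]), 'joint_efforts': array([  0.0029, -66.9137,   0.9876, -31.5144,  -0.0606,   0.0374,
         0.0001]), 'position': array([0.2176, 0.5854, 0.226 ]), 'ee_rot': array([-0.5561, -3.0919,  0.0022]), 'force': array([-0.488 ,  0.1272,  0.8401]), 'ft_torque': array([ 0.0227, -0.025 , -0.0004]), 'gripper_force': 0.0, 'width': 1.0005958392574468}
```

View pics/top0.png

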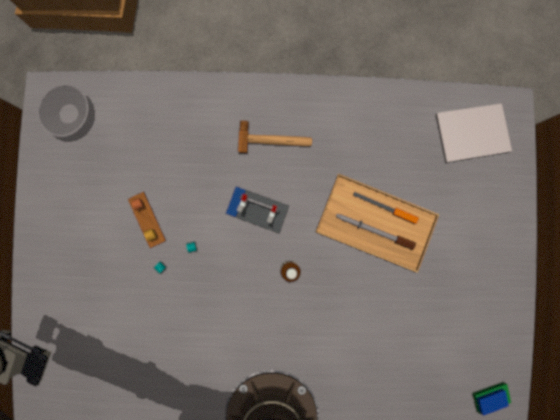

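View pics/side0.png

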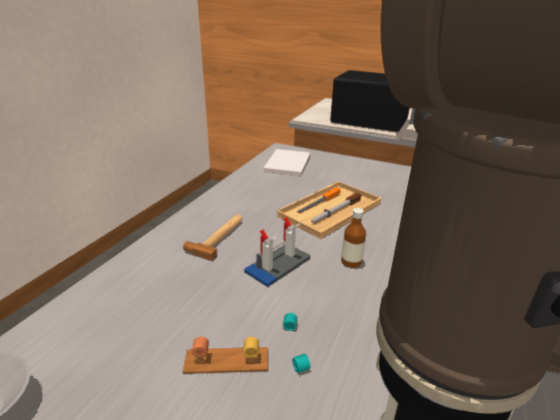

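The top view shows the tray at about (377,222), with the mandrel running from its tip at (337,217) to its handle at (414,243). The holder is at (257,210) with its blue end on the left. The brass sleeve is at (151,235), the copper one at (137,204), and the bottle at (290,272). Next: enlarged crops and masks.

```bash
cat > h.py <<'E'
from cell import arm
import cv2,numpy as np
np.set_printoptions(precision=4,suppress=True)
P={n:arm.camera_params(n) for n in("top","side")}
def ray(n,px):
    p=P[n];K=p["camera_matrix"];d=np.array([p["k1"],0,0,0.])
    u=cv2.undistortPoints(np.array([[px]],float),K,d)[0,0]
    return -p["R"].T@p["t"],p["R"].T@np.array([u[0],u[1],1])
def onz(n,px,z):
    o,d=ray(n,px);return o+d*(z-o[2])/d[2]
def proj(n,X):
    p=P[n];return cv2.projectPoints(np.array([X],float),cv2.Rodrigues(p["R"])[0],p["t"],p["camera_matrix"],np.array([p["k1"],0,0,0.]))[0][0,0]
def tri(pt,ps):
    o,d=ray("top",pt);q,e=ray("side",ps);s=np.linalg.lstsq(np.c_[d,-e],q-o,rcond=None)[0]
    a,b=o+d*s[0],q+e*s[1];return (a+b)/2,np.linalg.norm(a-b)
def grab(n,k=1):
    return np.mean([arm.get_image(n).astype(float) for _ in range(k)],0).astype(np.uint8)
def blobs(im,lo,hi,box,amin=4):
    x0,y0,x1,y1=box;h=cv2.cvtColor(im,cv2.COLOR_RGB2HSV)[y0:y1,x0:x1]
    m=cv2.inRange(h,np.array(lo),np.array(hi));n,l,s,c=cv2.connectedComponentsWithStats(m)
    return [(c[i]+[x0,y0],s[i,4],l==i) for i in range(1,n) if s[i,4]>=amin]
def crop(im,box,k,name):
    x0,y0,x1,y1=box;cv2.imwrite(name,cv2.resize(im[y0:y1,x0:x1,::-1],None,fx=k,fy=k,interpolation=cv2.INTER_CUBIC))
E
python3 - <<'E'
import cv2,numpy as np
t=cv2.imread("pics/top0.png");s=cv2.imread("pics/side0.png")
f=lambda im,x,y,w,h,W,H:cv2.resize(im[y:y+h,x:x+w],(W,H),interpolation=cv2.INTER_CUBIC)
a=np.hstack([f(t,315,172,130,100,390,300),f(t,220,180,80,60,400,300)])
b=np.hstack([f(t,115,185,100,90,333,300),f(s,180,210,152,100,457,300)])
cv2.imwrite("pics/c1.png",np.vstack([a,b]))
E
```

```text
(no output)
```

View pics/c1.png

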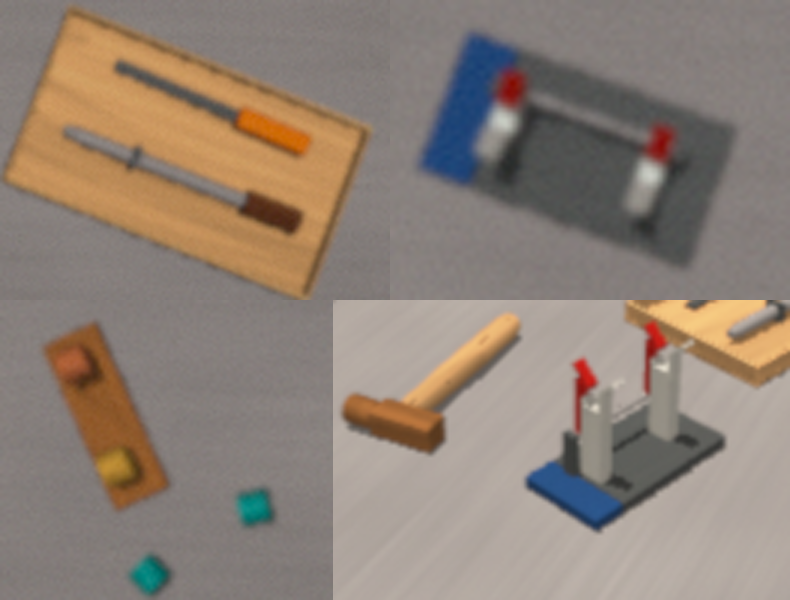

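Run:
```python
from h import *
im=cv2.imread("pics/top0.png")[:,:,::-1].copy();sd=cv2.imread("pics/side0.png")[:,:,::-1].copy()
h=cv2.cvtColor(im,cv2.COLOR_RGB2HSV)
for nm,(x,y) in dict(wood=(350,235),rod=(350,221),hand=(405,240),base=(265,215),table=(300,240),blue=(236,200),brass=(149,232),cop=(137,205),rest=(143,215)).items(): print(nm,h[y,x],end=' ')
print()
# mandrel: not wood inside the tray
m=np.zeros(im.shape[:2],np.uint8); poly=(np.array([[20,150],[60,90],[200,140],[240,160],[320,200],[300,250],[60,180]])/3+[315,172]).astype(int)
cv2.fillPoly(m,[poly],255)
wood=(h[...,1]>90)&(h[...,2]>130)
mm=((m>0)&~wood).astype(np.uint8)
n,l,s,c=cv2.connectedComponentsWithStats(mm);i=1+s[1:,4].argmax();ys,xs=np.where(l==i)
pts=np.c_[xs,ys].astype(float)
W=np.array([onz("top",p,0.018)[:2] for p in pts]) 
mu=W.mean(0);ax=np.linalg.svd(W-mu)[2][0]; ax*=np.sign(ax[1]) 
pr=(W-mu)@ax;print("mandrel",s[i,4],"ax",ax,"yaw of y",np.degrees(np.arctan2(ax[1],ax[0])),"len",np.ptp(pr))
for q in np.arange(pr.min(),pr.max(),.008):
    k=abs(pr-q-.004)<.004; w=(W[k]-mu)@[-ax[1],ax[0]]; print(int(1000*(q-pr.min())),k.sum(),round(1000*w.mean(),1),round(1000*np.ptp(w),1),end=' | ')
print("tip",mu+ax*pr.max(),"end",mu+ax*pr.min(),"origin from tip",mu+ax*(pr.max()-.124),"from end",mu+ax*(pr.min()+.107))
# holder base
sub=np.zeros_like(m);sub[180:240,220:295]=1
b=((h[...,2]<102)|((h[...,1]>90)))&(sub>0)
n,l,s,c=cv2.connectedComponentsWithStats(cv2.morphologyEx(b.astype(np.uint8),cv2.MORPH_CLOSE,np.ones((5,5))));i=1+s[1:,4].argmax();ys,xs=np.where(l==i)
W=np.array([onz("top",p,0.012)[:2] for p in np.c_[xs,ys]],np.float32)
r=cv2.minAreaRect(W*1000);print("holder",s[i,4],r);
cor=np.array([[472,32],[735,128],[688,268],[420,168]])/5+[220-78,180]
C=np.array([onz("top",p,.012) for p in cor]);print("manual corners\n",C[:,:2],np.linalg.norm(np.diff(C,axis=0),axis=1),C.mean(0))
# reds
for n_,I,bx in(("top",im,(230,185,290,225)),("side",sd,(250,210,310,260))):
    for lo,hi in(((0,150,90),(8,255,255)),((172,150,90),(180,255,255))): print(n_,[(x[0],x[1]) for x in blobs(I,lo,hi,bx)])
for p in ((116,466),(76,365),(106,416)): 
    print("brass/cop/rest crop",onz("top",(115+p[0]*.3,185+(p[1]-300)*.3),.04))
for n_,I,bx in(("top",im,(125,190,170,250)),("side",sd,(180,325,275,375))):
    print(n_,"brass",[(x[0],x[1]) for x in blobs(I,(18,120,90),(35,255,255),bx)])
print("tray",[onz("top",(315+a/3,172+b/3),.022)[:2] for a,b in((70,8),(370,128),(306,298),(4,180))],"bottle",onz("top",(291,273),.15))
```

```text
wood [ 15 135 194] rod [ 10  24 130] hand [ 12 168  91] base [90  6 83] table [  7  17 135] blue [107 184 119] brass [ 19 185 176] cop [ 10 173 159] rest [ 14 187 134] 
mandrel 514 ax [0.3461 0.9382] yaw of y 69.7482747895455 len 0.23105603160998128
0 21 -0.5 20.8 | 7 24 0.2 22.3 | 15 24 -0.1 21.8 | 23 25 -0.5 21.8 | 31 24 0.9 22.3 | 39 25 -0.2 22.8 | 47 24 0.3 21.8 | 55 17 0.2 17.2 | 63 16 -0.1 13.6 | 71 14 -0.1 12.1 | 79 15 -0.7 13.1 | 87 15 0.2 13.1 | 95 17 0.5 14.6 | 103 16 -0.0 13.6 | 111 13 -1.1 11.1 | 119 17 0.7 14.6 | 127 15 -0.3 12.6 | 135 15 -0.3 13.1 | 143 16 -0.8 13.1 | 151 17 0.3 16.1 | 159 24 0.4 20.6 | 167 18 0.3 15.1 | 175 16 0.3 13.1 | 183 15 -0.2 13.1 | 191 15 -0.2 12.5 | 199 16 0.2 13.6 | 207 16 0.1 13.6 | 215 12 -0.6 11.0 | 223 11 -0.1 9.5 | tip [ 0.5544 -0.1603] end [ 0.4744 -0.3771] origin from tip [ 0.5115 -0.2766] from end [ 0.5115 -0.2767]
holder 1564 ((562.9515380859375, 52.34210968017578), (153.64755249023438, 80.60991668701172), 71.60467529296875)
manual corners
 [[ 0.624   0.1103]
 [ 0.5761 -0.0331]
 [ 0.5    -0.0098]
 [ 0.5497  0.136 ]] [0.1512 0.0796 0.154 ] [0.5625 0.0508 0.012 ]
top [(array([244.3333, 197.2778]), np.int32(18)), (array([273.6667, 208.3889]), np.int32(18))]
top []
side [(array([286.0149, 224.2687]), np.int32(67)), (array([262.6066, 237.623 ]), np.int32(61))]
side []
brass/cop/rest crop [0.4863 0.3345 0.04  ]
brass/cop/rest crop [0.5658 0.3705 0.04  ]
brass/cop/rest crop [0.5258 0.3442 0.04  ]
top brass [(array([149.6915, 234.5319]), np.int32(94))]
side brass [(array([250.8934, 346.7868]), np.int32(272)), (array([204.8, 357.4]), np.int32(5))]
tray [array([ 0.663 , -0.1638]), array([ 0.5624, -0.4428]), array([ 0.407 , -0.3851]), array([ 0.5069, -0.1077])] bottle [ 0.4049 -0.0371  0.15  ]
```

```bash
cat >> h.py <<'E'
from scipy.spatial.transform import Rotation as Rn
def plan(target,axdir,o=None):
    """closing line perpendicular to axdir(deg, world yaw). prints shift in present tool axes (cm) & turn"""
    o=o or arm.observe();R=Rn.from_rotvec(o["ee_rot"]);M=R.as_matrix()
    c=np.radians(axdir+90)
    best=None
    for s in(0,np.pi):
        y=np.array([np.cos(c+s),np.sin(c+s),0]);z=np.array([0,0,-1.]);x=np.cross(y,z)
        D=np.c_[x,y,z];tv=(R.inv()*Rn.from_matrix(D)).as_rotvec()
        Mi=100*D.T@(np.array(target)-o["position"])
        print("turn",tv,"shift before turn cm",100*M.T@(np.array(target)-o["position"]),"after turn",Mi)
    print("pos",o["position"],"F",o["force"],"w",o["width"]*9.18,"gf",o["gripper_force"],"j7",o["joints"][6],"t",o["clock"],"tilt",M[:,2])
E
python3 - <<'E'
from h import *
plan((.5115,-.2766,.12),69.75)
E
```

```text
turn [-0.0012 -0.001  -1.5733] shift before turn cm [-57.58   -70.5435  10.7106] after turn [ 70.7012 -57.4064  10.6022]
turn [-0.001   0.0012  1.5683] shift before turn cm [-57.58   -70.5435  10.7106] after turn [-70.7012  57.4064  10.6022]
pos [0.2176 0.5854 0.226 ] F [-0.488   0.1272  0.8401] w 9.185469804383361 gf 0.0 j7 -0.07510614142074828 t 0.1 tilt [-0.0004 -0.0014 -1.    ]
```

Request:
{"method": "send_rows", "body": {"increments": [[5,[0,0,0],[0,0,0.149]],[5,[0,0,0],[0,0,0.149]],[5,[0,0,0],[0,0,0.149]],[5,[0,0,0],[0,0,0.149]],[5,[0,0,0],[0,0,0.149]]]}}

```text
clock: 0.6
position: [0.2176, 0.5855, 0.2263]
ee_rot: [1.651, 2.672, -0.001]
force: [-0.3, 0.1, -0.5]
width: 0.613
gripper_force: 0.0
```

Request:
{"method": "send_rows", "body": {"increments": [[5,[0,0,0],[0,0,0.149]],[5,[0,0,0],[0,0,0.149]],[5,[0,0,0],[0,0,0.149]],[5,[0,0,0],[0,0,0.149]],[5,[0,0,0],[0,0,0.149]]]}}

```text
clock: 1.1
position: [0.2176, 0.5856, 0.2263]
ee_rot: [2.51, 1.888, -0.001]
force: [-0.7, -0.5, -0.1]
width: 0.543
gripper_force: 0.0
```

Request:
{"method": "send_rows", "body": {"increments": [[5,[0,0,0],[0,0,0.08]],[5,[-2,1.6,0],[0,0,0]],[5,[-3.5,2.8,0],[0,0,0]],[5,[-3.5,2.8,0],[0,0,0]],[5,[-3.5,2.8,0],[0,0,0]]]}}

```text
clock: 1.6
position: [0.2682, 0.432, 0.2263]
ee_rot: [2.578, 1.795, -0.001]
force: [1.3, -0.8, 0.2]
width: 0.548
gripper_force: 0.0
```

Request:
{"method": "send_rows", "body": {"increments": [[5,[-3.5,2.8,0],[0,0,0]],[5,[-3.5,2.8,0],[0,0,0]],[5,[-3.5,2.8,0],[0,0,0]],[5,[-3.5,2.8,0],[0,0,0]],[5,[-3.5,2.8,0],[0,0,0]]]}}

```text
clock: 2.1
position: [0.3385, 0.2193, 0.2266]
ee_rot: [-2.578, -1.794, 0.0]
force: [1.7, 0.2, 0.4]
width: 0.548
gripper_force: 0.0
```

Request:
{"method": "send_rows", "body": {"increments": [[5,[-3.5,2.8,0],[0,0,0]],[5,[-3.5,2.8,0],[0,0,0]],[5,[-3.5,2.8,0],[0,0,0]],[5,[-3.5,2.8,0],[0,0,0]],[5,[-3.5,2.8,0],[0,0,0]]]}}

```text
clock: 2.6
position: [0.4089, 0.0067, 0.2268]
ee_rot: [-2.578, -1.794, -0.001]
force: [0.1, 0.5, -0.4]
width: 0.543
gripper_force: 0.0
```

Request:
{"method": "send_rows", "body": {"increments": [[5,[-3.5,2.8,0],[0,0,0]],[5,[-3.5,2.8,0],[0,0,0]],[5,[-3.5,2.8,0],[0,0,0]],[5,[-3,2.5,0],[0,0,0]],[5,[-2,1.8,0],[0,0,0]]]}}

```text
clock: 3.1
position: [0.4742, -0.184, 0.2266]
ee_rot: [2.58, 1.791, -0.001]
force: [0.0, 0.4, 0.1]
width: 0.545
gripper_force: 0.0
```

Run:
```python
from h import *
plan((.5115,-.2766,.08),69.75)
```

```text
turn [ 0.0016 -0.0003  3.1379] shift before turn cm [-7.3613  6.7287 14.6635] after turn [ 7.4005 -6.7042 14.655 ]
turn [ 0.0002  0.001  -0.0037] shift before turn cm [-7.3613  6.7287 14.6635] after turn [-7.4005  6.7042 14.655 ]
pos [ 0.4742 -0.184   0.2266] F [0.008  0.4478 0.0706] w 5.000594408908502 gf 0.0 j7 0.24062843800985975 t 3.1 tilt [-0.0002 -0.001  -1.    ]
```

Request:
{"method": "send_rows", "body": {"increments": [[5,[-3,2.7,0],[0,0,0]],[5,[-2.7,2.4,3],[0,0,0]],[5,[-1.7,1.6,4],[0,0,0]],[5,[0,0,4],[0,0,0]],[5,[0,0,2],[0,0,-0.004]]]}}

```text
clock: 3.6
position: [0.5093, -0.2738, 0.093]
ee_rot: [-2.574, -1.795, 0.005]
force: [0.4, 0.0, 0.7]
width: 0.549
gripper_force: 0.0
```

Request:
{"method": "send_rows", "body": {"increments": [[5,[0,0,0],[0,0,0]]]}}

```text
clock: 3.7
position: [0.5091, -0.2728, 0.0936]
ee_rot: [-2.572, -1.796, 0.005]
force: [0.1, 0.3, 1.0]
width: 0.546
gripper_force: 0.0
```

Run:
```python
from h import *
plan((.5115,-.2766,.007),69.75)
im=grab("top");crop(im,(315,172,445,272),5,"pics/t1.png")
```

```text
turn [ 0.     -0.0096 -3.1397] shift before turn cm [-0.275   0.4145  8.6581] after turn [ 0.274  -0.3622  8.6605]
turn [-0.0061 -0.      0.0019] shift before turn cm [-0.275   0.4145  8.6581] after turn [-0.274   0.3622  8.6605]
pos [ 0.5091 -0.2728  0.0936] F [0.0829 0.3053 0.9683] w 5.013637426394018 gf 0.0 j7 0.5566743564497487 t 3.7 tilt [-0.0057  0.0021 -1.    ]
```

View pics/t1.png

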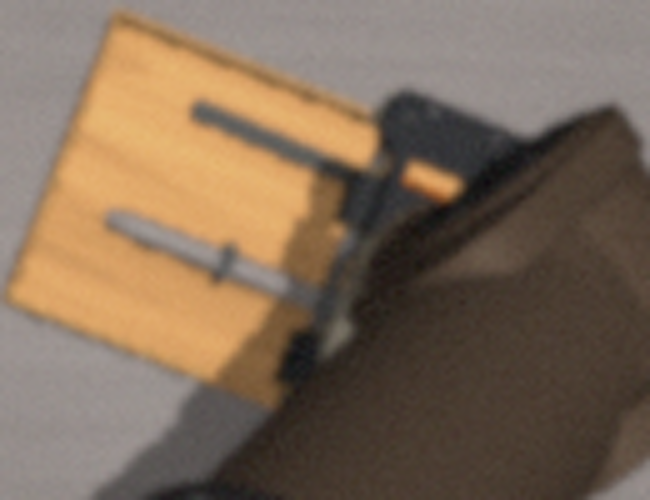

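The fingers straddle the rod, with finger tips near crop (300,355) and (345,205) and the rod between them. I'll descend and grip.

Request:
{"method": "send_rows", "body": {"increments": [[5,[-0.27,0.38,1],[-0.006,0,0]],[5,[0,0,2.5],[0,0,0]],[5,[0,0,2.5],[0,0,0]],[5,[0,0,2],[0,0,0]],[5,[0,0,0],[0,0,0]]]}}

```text
clock: 4.25
position: [0.5139, -0.2772, 0.0156]
ee_rot: [2.572, 1.798, 0.005]
force: [-0.1, 0.4, 1.1]
width: 0.546
gripper_force: 0.0
```

Run:
```python
from h import *
plan((.5115,-.2766,.007),69.75)
```

```text
turn [ 0.0005  0.0072 -3.1387] shift before turn cm [-0.0284 -0.2476  0.8602] after turn [0.0288 0.2436 0.8613]
turn [ 0.0046 -0.0003  0.0029] shift before turn cm [-0.0284 -0.2476  0.8602] after turn [-0.0288 -0.2436  0.8613]
pos [ 0.5139 -0.2772  0.0156] F [-0.0535  0.3588  1.0956] w 5.0095632603652005 gf 0.0 j7 0.6442580128945147 t 4.25 tilt [ 0.0044 -0.0013 -1.    ]
```

Request:
{"method": "send_rows", "body": {"increments": [[5,[0,-0.2,0.5],[0.004,0,0.003]],[5,[0,0,0.3],[0,0,0]],[5,[0,0,0],[0,0,0]],[0.5,[0,0,0],[0,0,0]],[0.5,[0,0,0],[0,0,0]]], "force": 60}}

```text
clock: 4.75
position: [0.5127, -0.2772, 0.0092]
ee_rot: [2.576, 1.794, 0.003]
force: [0.6, 0.1, -0.1]
width: 0.416
gripper_force: 0.0
```

Request:
{"method": "send_rows", "body": {"increments": [[0.5,[0,0,0],[0,0,0]],[0.5,[0,0,0],[0,0,0]],[0.5,[0,0,0],[0,0,0]]]}}

```text
clock: 5.05
position: [0.5124, -0.2771, 0.0088]
ee_rot: [2.577, 1.795, 0.002]
force: [-0.7, -0.4, 0.7]
width: 0.16
gripper_force: 1.5
```

Run:
```python
from h import *
plan((.5115,-.2766,.2),69.75)
```

```text
turn [-0.0001 -0.0032  3.141 ] shift before turn cm [  0.015   -0.0604 -19.1236] after turn [ -0.0136   0.0995 -19.1234]
turn [ 0.002  -0.0001 -0.0006] shift before turn cm [  0.015   -0.0604 -19.1236] after turn [  0.0136  -0.0995 -19.1234]
pos [ 0.5124 -0.2771  0.0088] F [-0.7275 -0.4422  0.6586] w 1.4682898628773446 gf 1.5312851965427399 j7 0.6486228661497333 t 5.05 tilt [ 0.0019 -0.0006 -1.    ]
```

Request:
{"method": "send_rows", "body": {"increments": [[0.5,[0,0,0],[0,0,0]],[0.5,[0,0,0],[0,0,0]],[0.5,[0,0,-1],[0,0,0]],[0.5,[0,0,-2],[0,0,0]],[0.5,[0,0,-3],[0,0,0]]]}}

```text
clock: 5.55
position: [0.5111, -0.2764, 0.0685]
ee_rot: [-2.577, -1.795, 0.001]
force: [0.4, 0.2, -2.9]
width: 0.136
gripper_force: 60.0
```

Request:
{"method": "send_rows", "body": {"increments": [[0.5,[0,0,-4],[0,0,0]],[0.5,[0,0,-4],[0,0,0]],[0.5,[0,0,-4],[0,0,0]],[0.5,[0,0,-2],[0,0,0]],[0.5,[0,0,0],[0,0,0]]]}}

```text
clock: 6.05
position: [0.513, -0.2781, 0.212]
ee_rot: [2.574, 1.792, 0.006]
force: [0.4, -0.8, -2.9]
width: 0.138
gripper_force: 60.0
```

Run:
```python
from h import *
plan((.562,.050,.2),71.6)
im=grab("side");crop(im,(250,110,400,230),5,"pics/s1.png")
```

```text
turn [ 0.0001 -0.011   3.1083] shift before turn cm [32.4689 -6.796   1.1506] after turn [-32.6767   5.7041   1.196 ]
turn [ 0.0071  0.     -0.0333] shift before turn cm [32.4689 -6.796   1.1506] after turn [32.6767 -5.7041  1.196 ]
pos [ 0.513  -0.2781  0.212 ] F [ 0.3888 -0.8284 -2.8558] w 1.2666256580962365 gf 59.99833881855011 j7 0.45627052999042617 t 6.05 tilt [ 0.0067 -0.0024 -1.    ]
```

View pics/s1.png

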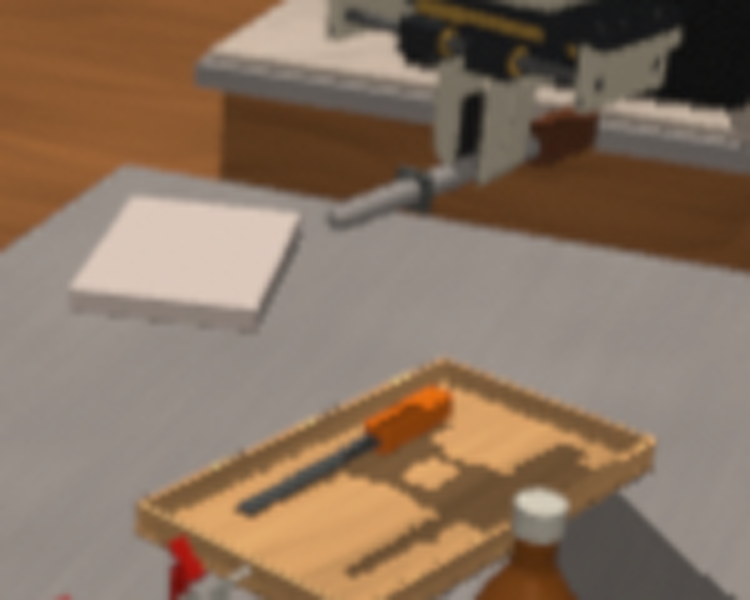

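The mandrel is held level in the fingers, tip at side pixel ≈(318,153). I'll carry it over the holder.

Request:
{"method": "send_rows", "body": {"increments": [[0.5,[2,-0.35,0],[0.006,0,-0.033]],[0.5,[3.5,-0.6,0],[0,0,0]],[0.5,[4,-0.7,0],[0,0,0]],[0.5,[4,-0.7,0],[0,0,0]],[0.5,[4,-0.7,0],[0,0,0]]]}}

```text
clock: 6.6
position: [0.5378, -0.0995, 0.2071]
ee_rot: [-2.544, -1.834, 0.007]
force: [0.1, -0.7, -2.2]
width: 0.137
gripper_force: 60.0
```

Request:
{"method": "send_rows", "body": {"increments": [[0.5,[4,-0.7,0],[0,0,0]],[0.5,[4,-0.7,0],[0,0,0]],[0.5,[3.5,-0.6,1],[0,0,0]],[0.5,[2.5,-0.4,1],[0,0,0]],[0.5,[1,-0.25,1],[0,0,0]]]}}

```text
clock: 7.1
position: [0.5601, 0.0529, 0.1765]
ee_rot: [-2.54, -1.84, 0.007]
force: [-0.8, 0.1, -2.4]
width: 0.133
gripper_force: 60.0
```

Request:
{"method": "send_rows", "body": {"increments": [[0.5,[0,0,0],[0,0,0]],[0.5,[0,0,0],[0,0,0]]]}}

```text
clock: 7.3
position: [0.5603, 0.0476, 0.1784]
ee_rot: [-2.547, -1.834, 0.007]
force: [1.3, -0.7, -2.0]
width: 0.138
gripper_force: 60.0
```

Run:
```python
from h import *
plan((.562,.050,.15),71.6)
t=grab("top");s=grab("side")
f=lambda im,x,y,w,h,W,H:cv2.resize(im[y:y+h,x:x+w,::-1],(W,H),interpolation=cv2.INTER_CUBIC)
cv2.imwrite("pics/raw_t2.png",t[:,:,::-1]);cv2.imwrite("pics/raw_s2.png",s[:,:,::-1])
cv2.imwrite("pics/c2.png",np.hstack([f(t,215,170,80,80,395,395),f(s,220,170,100,100,395,395)]))
```

```text
turn [0.0027 0.0077 3.14  ] shift before turn cm [0.2858 0.099  2.8373] after turn [-0.2808 -0.0855  2.8382]
turn [-0.0049  0.0017 -0.0016] shift before turn cm [0.2858 0.099  2.8373] after turn [0.2808 0.0855 2.8382]
pos [0.5603 0.0476 0.1784] F [ 1.2881 -0.6971 -1.9547] w 1.270159687075849 gf 59.998303055763245 j7 -0.07938759198706537 t 7.3 tilt [-0.0052 -0.0001 -1.    ]
```

View pics/c2.png

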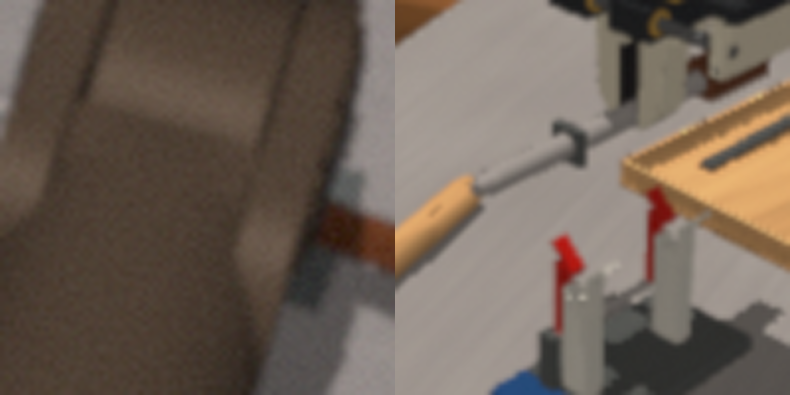

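Run:
```python
from h import *
a=np.radians(71.6);ex=np.array([np.sin(a),-np.cos(a),0]);ey=np.array([np.cos(a),np.sin(a),0]);O=np.array([.562,.05,0])
W=lambda x,y,z:O+ex*x+ey*y+np.array([0,0,z])
for x in(-20,20):
  for y in(40,-40): print(x,y,[proj(n,W(x/1e3,y/1e3,.11)) for n in("top","side")])
for nm,pt,ps in(("red blue-end",(244.3,197.3),(262.6,237.6)),("red far",(273.7,208.4),(286,224.3))):
  X,e=tri(pt,ps);print(nm,X,e,"holder frame",(X-O)@ex,(X-O)@ey)
# mandrel axis in side view
ez=np.array([0,0,1]);T=arm.observe()["position"]
for y in(.124,.055):
  for z in(.006,.0): print("mandrel y",y,proj("side",T+ey*y+ez*z))
im=cv2.imread("pics/raw_s2.png")[:,:,::-1].copy()
t0=cv2.imread("pics/top0.png")[:,:,::-1].copy()
h=cv2.cvtColor(t0,cv2.COLOR_RGB2HSV)
for n_,I,bx in(("top",t0,(225,185,295,235)),("side",im,(255,215,320,280))):
  for c,ar,m in blobs(I,(0,0,150),(180,40,255),bx,8):
    ys,xs=np.where(m);print(n_,"white",c,ar,"x",xs.min()+bx[0],xs.max()+bx[0],"y",ys.min()+bx[1],ys.max()+bx[1])
  for c,ar,m in blobs(I,(0,150,60),(8,255,255),bx,8):
    ys,xs=np.where(m);print(n_,"red",c,ar,"x",xs.min()+bx[0],xs.max()+bx[0],"y",ys.min()+bx[1],ys.max()+bx[1])
```

```text
-20 40 [array([239.3006, 209.8319]), array([274.9631, 236.4507])]
-20 -40 [array([269.4146, 220.8122]), array([298.1617, 223.3674])]
20 40 [array([244.8377, 194.8237]), array([262.3328, 229.8056])]
20 -40 [array([274.9029, 205.7655]), array([285.6531, 217.3917])]
red blue-end [0.5901 0.0843 0.0911] 0.0026983471666058344 holder frame 0.015827358629466205 0.041450682387460205
red far [0.564  0.0089 0.0931] 0.0028194212354529556 holder frame 0.014840925602773879 -0.038333471758056285
mandrel y 0.124 [241.1502 217.1093]
mandrel y 0.124 [241.2335 219.6385]
mandrel y 0.055 [264.9215 205.7079]
mandrel y 0.055 [264.9181 208.1449]
top white [241.8571 204.    ] 21 x 240 244 y 202 206
top white [271.1818 214.9545] 22 x 269 273 y 212 218
top red [244.3333 197.2778] 18 x 242 246 y 195 200
top red [273.6667 208.3889] 18 x 272 275 y 206 211
side white [267.9851 228.6582] 673 x 255 283 y 215 253
side white [306.2772 240.6359] 368 x 295 319 y 228 255
side white [287.9737 278.0263] 38 x 281 296 y 276 279
side red [285.9492 224.8136] 59 x 284 290 y 217 239
side red [262.5645 237.5161] 62 x 260 266 y 230 252
```

Predicted and observed jaw and prong tips agree within about 1 px, and so do the mandrel tip and collar, so the mandrel is level. I'll align and lower it to the mouth.

Request:
{"method": "send_rows", "body": {"increments": [[0.5,[0.3,0.1,1],[-0.005,0,0]],[0.5,[0,0,2],[0,0,0]],[0.5,[0,0,2],[0,0,0]],[0.5,[0,0,0.8],[0,0,0]],[0.5,[0,0,0],[0,0,0]]]}}

```text
clock: 7.9
position: [0.5622, 0.0513, 0.1199]
ee_rot: [2.549, 1.836, -0.002]
force: [0.4, -0.3, -2.6]
width: 0.136
gripper_force: 60.0
```

Request:
{"method": "send_rows", "body": {"increments": [[0.5,[0,0,0],[0,0,0]]]}}

```text
clock: 8.0
position: [0.5633, 0.0514, 0.1214]
ee_rot: [2.548, 1.836, 0.002]
force: [1.4, 0.0, -2.0]
width: 0.137
gripper_force: 60.0
```

Run:
```python
from h import *
plan((.562,.050,.079),71.6)
```

```text
turn [-0.0002 -0.0027  3.141 ] shift before turn cm [-0.1784 -0.0879  4.2439] after turn [0.1777 0.0808 4.2441]
turn [ 0.0017 -0.0002 -0.0006] shift before turn cm [-0.1784 -0.0879  4.2439] after turn [-0.1777 -0.0808  4.2441]
pos [0.5633 0.0514 0.1214] F [ 1.3839  0.021  -2.0095] w 1.2586284984990765 gf 59.99839246273041 j7 -0.026960481350245428 t 8.0 tilt [ 0.0017 -0.0004 -1.    ]
```

Request:
{"method": "send_rows", "body": {"increments": [[0.5,[-0.15,-0.08,0.4],[0,0,0]],[0.5,[0,0,0.6],[0,0,0]],[0.5,[0,0,0.6],[0,0,0]],[0.5,[0,0,0],[0,0,0]],[0.5,[0,0,0],[0,0,0]]]}}

```text
clock: 8.5
position: [0.5616, 0.0507, 0.1048]
ee_rot: [2.548, 1.837, 0.0]
force: [0.4, -0.5, -2.6]
width: 0.136
gripper_force: 60.0
```

Run:
```python
from h import *
plan((.562,.050,.079),71.6)
```

```text
turn [-0.0003  0.0011 -3.1416] shift before turn cm [-0.0513  0.0579  2.577 ] after turn [ 0.0518 -0.0597  2.5769]
turn [0.0007 0.0002 0.    ] shift before turn cm [-0.0513  0.0579  2.577 ] after turn [-0.0518  0.0597  2.5769]
pos [0.5616 0.0507 0.1048] F [ 0.3541 -0.5383 -2.6372] w 1.2469988407598303 gf 59.99845862388611 j7 -0.00801912302269751 t 8.5 tilt [ 0.0006 -0.0004 -1.    ]
```

Request:
{"method": "send_rows", "body": {"increments": [[0.5,[0,0.04,0.3],[0,0,0]],[0.5,[0,0,0.3],[0,0,0]],[0.5,[0,0,0],[0,0,0]]]}}

```text
clock: 8.8
position: [0.5619, 0.0506, 0.0985]
ee_rot: [2.548, 1.838, 0.0]
force: [-0.3, 0.4, -3.3]
width: 0.137
gripper_force: 60.0
```

Request:
{"method": "send_rows", "body": {"increments": [[0.5,[0,0,0.3],[0,0,0]],[0.5,[0,0,0.2],[0,0,0]],[0.5,[0,0,0],[0,0,0]]]}}

```text
clock: 9.1
position: [0.5627, 0.0505, 0.0956]
ee_rot: [2.548, 1.837, 0.004]
force: [-8.0, 1.0, 20.3]
width: 0.135
gripper_force: 60.0
```

Request:
{"method": "send_rows", "body": {"increments": [[0.5,[0,0,0.3],[0,0,0]],[0.5,[0,0,0.3],[0,0,0]],[0.5,[0,0,0.2],[0,0,0]]]}}

```text
clock: 9.4
position: [0.5618, 0.0508, 0.0857]
ee_rot: [2.548, 1.838, 0.001]
force: [-1.9, 0.4, -1.3]
width: 0.139
gripper_force: 60.0
```

Run:
```python
from h import *
plan((.562,.050,.079),71.6)
```

```text
turn [ 0.0004  0.0009 -3.1414] shift before turn cm [-0.0669  0.0383  0.6709] after turn [ 0.0668 -0.0387  0.6709]
turn [ 0.0006 -0.0002  0.0002] shift before turn cm [-0.0669  0.0383  0.6709] after turn [-0.0668  0.0387  0.6709]
pos [0.5618 0.0508 0.0857] F [-1.8873  0.4225 -1.2627] w 1.2787125766599419 gf 60.0015664100647 j7 0.013009894088015752 t 9.4 tilt [ 0.0006  0.     -1.    ]
```

Past the noses. I'll seat it.

Request:
{"method": "send_rows", "body": {"increments": [[0.5,[0,0,0.3],[0,0,0]],[0.5,[0,0,0.3],[0,0,0]],[0.5,[0,0,0.2],[0,0,0]],[0.5,[0,0,0],[0,0,0]]]}}

```text
clock: 9.8
position: [0.5622, 0.0505, 0.0785]
ee_rot: [2.548, 1.837, 0.002]
force: [-4.6, 1.7, 11.4]
width: 0.137
gripper_force: 60.0
```

Request:
{"method": "send_rows", "body": {"increments": [[0.5,[0,0,0],[0,0,0]]]}}

```text
clock: 9.9
position: [0.5622, 0.0505, 0.0785]
ee_rot: [2.548, 1.837, 0.002]
force: [-4.6, 0.7, 10.1]
width: 0.136
gripper_force: 60.0
```

Request:
{"method": "send_rows", "body": {"increments": [[3.5,[0,0,0],[0,0,0]],[3.5,[0,0,0],[0,0,0]],[3.5,[0,0,0],[0,0,0]],[3.5,[0,0,0],[0,0,0]],[3.5,[0,0,-1],[0,0,0]]]}}

```text
clock: 10.4
position: [0.5613, 0.0505, 0.0873]
ee_rot: [2.548, 1.838, -0.002]
force: [1.0, -0.6, 0.3]
width: 0.376
gripper_force: 0.0
```

Request:
{"method": "send_rows", "body": {"increments": [[3.5,[0,0,-3],[0,0,0]],[3.5,[0,0,-4],[0,0,0]],[4.5,[0,0,-4],[0,0,0]],[4.5,[0,0,-2],[0,0,0]],[4.5,[0,0,0],[0,0,0]]]}}

```text
clock: 10.9
position: [0.5639, 0.0503, 0.2216]
ee_rot: [2.546, 1.836, 0.009]
force: [0.4, -0.2, -1.1]
width: 0.486
gripper_force: 0.0
```

Run:
```python
from h import *
t=cv2.imread("pics/top0.png")[:,:,::-1].copy()
s=grab("side");cv2.imwrite("pics/raw_s3.png",s[:,:,::-1])
f=lambda im,x,y,w,h,W,H:cv2.resize(im[y:y+h,x:x+w,::-1],(W,H),interpolation=cv2.INTER_CUBIC)
cv2.imwrite("pics/c3.png",np.hstack([f(s,215,185,100,100,395,395),f(s,180,320,100,60,400,395)]))
# rest outline, top view: rest+sleeves vs table (saturation)
h=cv2.cvtColor(t,cv2.COLOR_RGB2HSV);m=np.zeros(h.shape[:2],np.uint8)
m[188:252,122:172]=(h[188:252,122:172,1]>100)&(h[188:252,122:172,0]<40)
n,l,st,c=cv2.connectedComponentsWithStats(m);i=1+st[1:,4].argmax();ys,xs=np.where(l==i)
W=np.array([onz("top",p,.008)[:2] for p in np.c_[xs,ys]],np.float32);print("rest",cv2.minAreaRect(W*1000))
for nm,lo,hi in(("brass",(16,150,100),(35,255,255)),("copper",(0,120,100),(11,255,255))):
    for n_,I,bx in(("top",t,(125,190,170,250)),("side",s,(180,325,275,375))):
        for c,ar,mm in blobs(I,lo,hi,bx,15):
            ys,xs=np.where(mm);X=np.array([onz(n_,p,.045 if n_=="top" else .037)[:2] for p in np.c_[xs+bx[0],ys+bx[1]]],np.float32)
            print(nm,n_,c,ar,"centre",X.mean(0),cv2.minAreaRect(X*1000))
            if n_=="top":ct=c
            elif ar>60: print("tri",tri(ct,c))
plan((.486,.335,.12),114)
```

```text
rest ((527.80615234375, 353.81048583984375), (148.41505432128906, 49.356136322021484), 26.692014694213867)
brass top [149.5413 234.4862] 109 centre [0.4871 0.3341] ((485.21435546875, 333.9948425292969), (32.685516357421875, 27.95429039001465), 13.678861618041992)
brass side [250.7553 347.6489] 282 centre [0.4875 0.3393] ((488.6982421875, 337.88916015625), (26.562131881713867, 45.70616149902344), 27.20134735107422)
tri (array([0.4878, 0.337 , 0.0342]), np.float64(0.001646747767121953))
copper top [136.1954 203.7126] 87 centre [0.5675 0.3736] ((566.695068359375, 374.0914001464844), (26.615299224853516, 27.227685928344727), 2.6118319034576416)
copper side [199.8352 346.5955] 267 centre [0.5703 0.3755] ((570.26025390625, 374.8471984863281), (26.99344253540039, 42.84681701660156), 25.14301872253418)
tri (array([0.5687, 0.376 , 0.0379]), np.float64(0.0018874845525145758))
turn [-0.0007 -0.0052  2.4018] shift before turn cm [ 24.5476 -16.2976   9.9539] after turn [-29.1081  -4.5514   9.9641]
turn [ 0.0041 -0.0005 -0.7398] shift before turn cm [ 24.5476 -16.2976   9.9539] after turn [29.1081  4.5514  9.9641]
pos [0.5628 0.0506 0.2196] F [-0.9162  0.0689 -0.2026] w 4.455080352190338 gf 0.0 j7 -0.1183714987772337 t 10.95 tilt [ 0.004   0.0007 -1.    ]
```

View pics/c3.png

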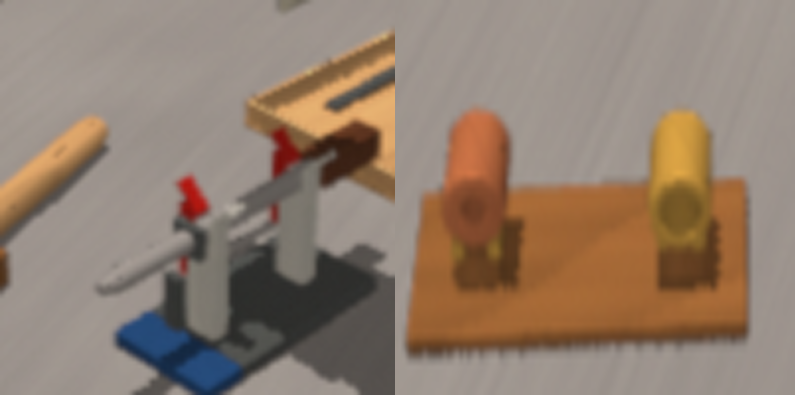

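The mandrel sits home with the jaw closed over it and the collar beside the blue-end fork. Both sleeves are on their posts (brass right), and the post estimate agrees with the triangulated sleeve. Next I'll turn and go to the brass sleeve.

Request:
{"method": "send_rows", "body": {"increments": [[4.5,[0,0,0],[0,0,-0.13]],[4.5,[0,0,0],[0,0,-0.13]],[4.5,[0,0,0],[0,0,-0.13]],[4.5,[0,0,0],[0,0,-0.13]],[4.5,[0,0,0],[0,0,-0.13]]]}}

```text
clock: 11.45
position: [0.5611, 0.0506, 0.2168]
ee_rot: [-1.821, -2.56, 0.002]
force: [-0.5, -0.0, 0.3]
width: 0.489
gripper_force: 0.0
```

Request:
{"method": "send_rows", "body": {"increments": [[4.5,[0,0,0],[0,0,-0.135]],[4.5,[0,0,0],[0,0,0]],[4.5,[0,0,0],[0,0,0]]]}}

```text
clock: 11.75
position: [0.5615, 0.0505, 0.2172]
ee_rot: [-1.657, -2.669, 0.001]
force: [0.6, 0.5, -0.5]
width: 0.493
gripper_force: 0.0
```

Run:
```python
from h import *
plan((.4875,.3345,.10),116.7)
```

```text
turn [0.0003 0.0006 3.1353] shift before turn cm [28.739   5.9754 11.7172] after turn [-28.6988  -6.1508  11.7249]
turn [-0.0004  0.0002 -0.0063] shift before turn cm [28.739   5.9754 11.7172] after turn [28.6988  6.1508 11.7249]
pos [0.5615 0.0505 0.2172] F [ 0.5648  0.4806 -0.5119] w 4.527195938685363 gf 0.0 j7 0.5521307707306802 t 11.75 tilt [-0.0003 -0.0003 -1.    ]
```

Request:
{"method": "send_rows", "body": {"increments": [[4.5,[2,0.4,0],[0,0,-0.006]],[4.5,[4,0.85,0],[0,0,0]],[4.5,[4,0.85,0],[0,0,0]],[4.5,[4,0.85,0],[0,0,0]],[4.5,[4,0.85,0],[0,0,0]]]}}

```text
clock: 12.25
position: [0.5136, 0.2298, 0.2175]
ee_rot: [1.648, 2.674, -0.0]
force: [1.1, -0.0, 0.4]
width: 0.487
gripper_force: 0.0
```

Request:
{"method": "send_rows", "body": {"increments": [[4.5,[4,0.85,1],[0,0,0]],[4.5,[3.7,0.8,2.7],[0,0,0]],[4.5,[2,0.5,3],[0,0,0]],[4.5,[1,0.2,3],[0,0,0]],[4.5,[0,0,2],[0,0,0]]]}}

```text
clock: 12.75
position: [0.485, 0.3362, 0.098]
ee_rot: [-1.643, -2.677, 0.003]
force: [-0.5, -0.2, 0.1]
width: 0.492
gripper_force: 0.0
```

Request:
{"method": "send_rows", "body": {"increments": [[4.5,[0,0,0],[0,0,0]],[4.5,[0,0,0],[0,0,0]]]}}

```text
clock: 12.95
position: [0.4873, 0.3338, 0.1009]
ee_rot: [1.646, 2.674, -0.001]
force: [0.7, -0.6, 0.2]
width: 0.488
gripper_force: 0.0
```

Run:
```python
from h import *
plan((.4875,.3345,.021),116.7)
t=grab("top");s=grab("side")
f=lambda im,x,y,w,h,W,H:cv2.resize(im[y:y+h,x:x+w,::-1],(W,H),interpolation=cv2.INTER_CUBIC)
cv2.imwrite("pics/c4.png",np.hstack([f(t,110,180,80,80,395,395),f(s,190,280,100,100,395,395)]))
```

```text
turn [-0.0024  0.0002 -3.1402] shift before turn cm [0.0614 0.0501 7.989 ] after turn [-0.0493 -0.051   7.9891]
turn [0.0001 0.0015 0.0014] shift before turn cm [0.0614 0.0501 7.989 ] after turn [0.0493 0.051  7.9891]
pos [0.4873 0.3338 0.1009] F [ 0.6512 -0.622   0.161 ] w 4.481804328821586 gf 0.0 j7 0.120308710909507 t 12.95 tilt [ 0.0008 -0.0013 -1.    ]
```

View pics/c4.png

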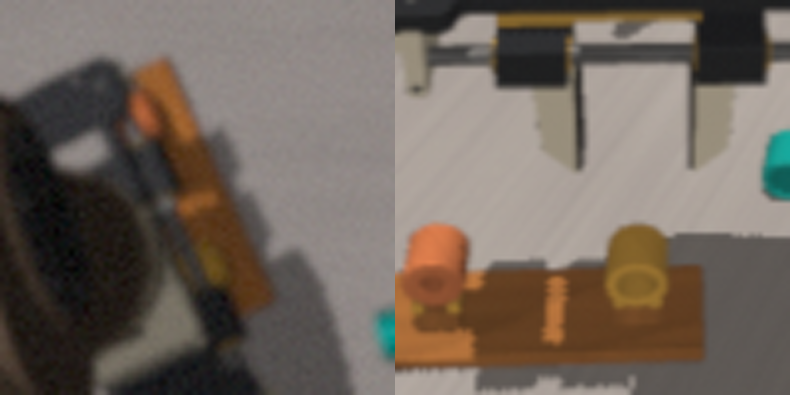

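The fingers (side crop x 580–690) are centred on the brass sleeve (x≈637). I'll descend and grip.

Request:
{"method": "send_rows", "body": {"increments": [[4.5,[0.04,0.05,2],[0,0,0]],[4.5,[0,0,2.5],[0,0,0]],[4.5,[0,0,2],[0,0,0]],[4.5,[0,0,1.5],[0,0,0]],[4.5,[0,0,0],[0,0,0]]], "force": 15}}

```text
clock: 13.55
position: [0.487, 0.3344, 0.02]
ee_rot: [1.644, 2.677, -0.002]
force: [-1.0, -0.6, -0.1]
width: 0.49
gripper_force: 0.0
```

Request:
{"method": "send_rows", "body": {"increments": [[4.5,[0,0,0],[0,0,0]],[2,[0,0,0],[0,0,0]],[2,[0,0,0],[0,0,0]],[2,[0,0,0],[0,0,0]],[2,[0,0,0],[0,0,0]]]}}

```text
clock: 14.05
position: [0.4879, 0.3353, 0.0215]
ee_rot: [1.642, 2.677, 0.002]
force: [0.3, -0.0, 4.4]
width: 0.288
gripper_force: 15.0
```

Run:
```python
from h import *
plan((.4875,.3345,.021),116.7)
```

```text
turn [-0.0005  0.0031 -3.1376] shift before turn cm [-0.0535 -0.0666  0.0463] after turn [0.0538 0.0663 0.0464]
turn [0.002  0.0003 0.004 ] shift before turn cm [-0.0535 -0.0666  0.0463] after turn [-0.0538 -0.0663  0.0464]
pos [0.4879 0.3353 0.0215] F [ 0.3287 -0.0336  4.4314] w 2.6462487154704197 gf 14.999485478620045 j7 0.1842116983091735 t 14.05 tilt [ 0.0019  0.0006 -1.    ]
```

Request:
{"method": "send_rows", "body": {"increments": [[2,[0,0,-0.5],[0,0,0]],[2,[0,0,-1.5],[0,0,0]],[2,[0,0,-3],[0,0,0]],[2,[0,0,-4],[0,0,0]],[2,[0,0,-3],[0,0,0.1]]]}}

```text
clock: 14.55
position: [0.4878, 0.3347, 0.1439]
ee_rot: [1.776, 2.59, 0.003]
force: [0.8, 0.4, -0.9]
width: 0.291
gripper_force: 15.0
```

Request:
{"method": "send_rows", "body": {"increments": [[2,[0,0,-2],[0,0,0.14]],[2,[0,0,0],[0,0,0.14]],[2,[0,0,0],[0,0,0.14]],[2,[0,0,0],[0,0,0.14]],[2,[0,0,0],[0,0,0.131]]]}}

```text
clock: 15.05
position: [0.487, 0.3349, 0.1619]
ee_rot: [2.553, 1.83, 0.002]
force: [0.5, 0.7, -1.2]
width: 0.286
gripper_force: 15.0
```

Request:
{"method": "send_rows", "body": {"increments": [[2,[0,0,0],[0,0,0]],[2,[0,0,0],[0,0,0]]]}}

```text
clock: 15.25
position: [0.4872, 0.3349, 0.1613]
ee_rot: [2.544, 1.842, 0.001]
force: [-0.2, -0.2, -0.4]
width: 0.286
gripper_force: 15.0
```

Run:
```python
from h import *
a=np.radians(71.6);ey=np.array([np.cos(a),np.sin(a),0]);S=np.array([.5622,.0505,0.0695])
plan(S+ey*.165,71.6)
for dz in(.085,.082): print("tip pred",proj("side",np.r_[S[:2],dz]+ey*.124),"obs 240.3 256.6")
# fit rod silhouette ahead of the collar in side view
im=cv2.imread("pics/raw_s3.png")
```

```text
turn [ 0.0002  0.0018 -3.1376] shift before turn cm [-8.1875 16.0561  9.2009] after turn [  8.1217 -16.0991   9.1841]
turn [ 0.0011 -0.0001  0.004 ] shift before turn cm [-8.1875 16.0561  9.2009] after turn [-8.1217 16.0991  9.1841]
pos [0.4872 0.3349 0.1613] F [-0.2352 -0.2259 -0.4283] w 2.630041684420833 gf 14.999390075099654 j7 -0.5747349410662946 t 15.25 tilt [ 0.0011 -0.0002 -1.    ]
tip pred [241.1997 257.7939] obs 240.3 256.6
tip pred [241.2384 258.9213] obs 240.3 256.6
```

Request:
{"method": "send_rows", "body": {"increments": [[2,[-1.5,3,0],[0,0,0.004]],[2,[-2.1,4.1,0],[0,0,0]],[2,[-2.1,4.1,0],[0,0,0]],[2,[-1.5,3,0],[0,0,0]],[2,[-0.95,1.9,0],[0,0,0]]]}}

```text
clock: 15.75
position: [0.6158, 0.2028, 0.1616]
ee_rot: [2.55, 1.831, 0.002]
force: [-0.0, 0.5, -1.7]
width: 0.29
gripper_force: 15.0
```

Request:
{"method": "send_rows", "body": {"increments": [[2,[0,0,2],[0,0,0]],[2,[0,0,3],[0,0,0]],[2,[0,0,3],[0,0,0]],[2,[0,0,1.2],[0,0,0]],[2,[0,0,0],[0,0,0]]]}}

```text
clock: 16.25
position: [0.6129, 0.2061, 0.0677]
ee_rot: [-2.55, -1.835, 0.003]
force: [-0.2, -0.6, -0.5]
width: 0.291
gripper_force: 15.0
```

Request:
{"method": "send_rows", "body": {"increments": [[2,[0,0,0],[0,0,0]],[2,[0,0,0],[0,0,0]]]}}

```text
clock: 16.45
position: [0.6151, 0.2065, 0.0707]
ee_rot: [2.55, 1.833, 0.005]
force: [-0.5, 0.0, -0.7]
width: 0.29
gripper_force: 15.0
```

```bash
cat > c.py <<'E'
from h import *
a=np.radians(71.6);ey=np.array([np.cos(a),np.sin(a),0]);ex=np.array([np.sin(a),-np.cos(a),0]);S=np.array([.5622,.0505,0.0695])
def rel():
    o=arm.observe();d=o["position"]-S;print("holder frame mm: x %.1f y %.1f z %.1f"%tuple(1000*np.array([d@ex,d@ey,d[2]])),"F",o["force"],"Fy",o["force"]@ey)
E
python3 - <<'E'
from c import *
rel();plan(S+ey*.165,71.6)
t=grab("top");s=grab("side")
f=lambda im,x,y,w,h,W,H:cv2.resize(im[y:y+h,x:x+w,::-1],(W,H),interpolation=cv2.INTER_CUBIC)
cv2.imwrite("pics/raw_s5.png",s[:,:,::-1]);cv2.imwrite("pics/c5.png",np.hstack([f(t,190,165,80,80,395,395),f(s,205,225,80,80,395,395)]))
T=arm.observe()["position"];print("pred sleeve centre",proj("side",T+[0,0,.0155]),"tip",proj("side",np.r_[S[:2],.085]+ey*.124))
E
```

```text
holder frame mm: x 1.0 y 164.7 z 1.2 F [-0.4722  0.0134 -0.6911] Fy -0.13631283705999064
turn [-0.0025 -0.0046  3.1382] shift before turn cm [ 0.0263 -0.0966  0.1152] after turn [-0.0268  0.0962  0.1154]
turn [ 0.0029 -0.0016 -0.0034] shift before turn cm [ 0.0263 -0.0966  0.1152] after turn [ 0.0268 -0.0962  0.1154]
pos [0.6151 0.2065 0.0707] F [-0.4722  0.0134 -0.6911] w 2.662309847225059 gf 14.999125667964108 j7 -0.23986182389335384 t 16.45 tilt [ 0.0033  0.0006 -1.    ]
pred sleeve centre [226.5226 265.5625] tip [241.1997 257.7939]
```

View pics/c5.png

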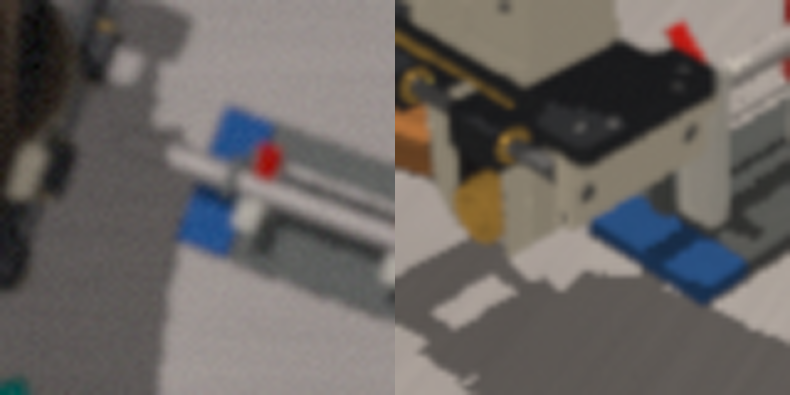

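The top view now shows the seated rod: tip at top pixel ≈(224,197), collar ≈(237,201). I'll compare its line with the assumed one.

Run:
```python
from c import *
t=grab("top");g=cv2.cvtColor(t,cv2.COLOR_RGB2HSV)
print("pred tip px",proj("top",np.r_[S[:2],.085]+ey*.124),"collar",proj("top",np.r_[S[:2],.085]+ey*.055))
# lateral brightness profiles at stations along the assumed axis
q=np.arange(-14,14.1,1)
for y in(.064,.075,.085,.095,.105,.11,.118):
    p=np.array([proj("top",np.r_[S[:2],.09]+ey*y+ex*x/1e3) for x in q],np.float32)
    r=cv2.remap(t,p[:,:1],p[:,1:],cv2.INTER_LINEAR)[:,0].astype(int)
    v=r[:,0] # red channel: rod bright; blue plate dark
    w=np.clip(v-(v.min()+v.max())/2,0,None);print(y,v[::2],"centre x mm %.1f"%((w*q).sum()/w.sum()))
```

```text
pred tip px [211.6217 191.6937] collar [236.9038 200.9154]
0.064 [ 29  26  41  65  93 121 144 156 156 143 118  90  62  43  38] centre x mm 0.9
0.075 [ 83  85  88  93 109 129 151 163 164 156 142 136 138 142 140] centre x mm 4.0
0.085 [ 91  93  94  97 108 129 145 155 161 150 136 127 129 137 144] centre x mm 3.5
0.095 [ 92  89  88  88  87  88  92  96  99  96  92  91  96 107 124] centre x mm 13.5
0.105 [ 91  90  91  86  86  87  90  91  91  88  87  89  92  98 110] centre x mm 13.6
0.11 [90 89 89 86 85 86 88 91 93 88 86 87 89 89 91] centre x mm 2.7
0.118 [89 89 90 89 87 87 85 85 86 85 83 86 88 88 90] centre x mm -1.9
```

Request:
{"method": "send_rows", "body": {"increments": [[2,[-0.5,-0.05,0.1],[0.003,0,-0.003]],[2,[-1,0,0],[0,0,0]],[2,[-1,0,0],[0,0,0]],[2,[0,0,0],[0,0,0]],[2,[0,0,0],[0,0,0]]]}}

```text
clock: 17.1
position: [0.6056, 0.1823, 0.0681]
ee_rot: [-2.548, -1.834, 0.001]
force: [0.4, 0.7, -1.1]
width: 0.292
gripper_force: 15.0
```

Run:
```python
from c import *
rel();plan(S+ey*.105,71.6)
```

```text
holder frame mm: x -0.4 y 138.8 z -1.4 F [ 0.3745  0.7426 -1.1116] Fy 0.822842353545989
turn [-0.0005  0.0031  3.1396] shift before turn cm [-3.3766  0.0475 -0.1395] after turn [ 3.3767 -0.0409 -0.1382]
turn [-0.002  -0.0003 -0.002 ] shift before turn cm [-3.3766  0.0475 -0.1395] after turn [-3.3767  0.0409 -0.1382]
pos [0.6056 0.1823 0.0681] F [ 0.3745  0.7426 -1.1116] w 2.681896591241211 gf 14.999186836648732 j7 -0.20088121431293277 t 17.1 tilt [-0.0018  0.001  -1.    ]
```

Request:
{"method": "send_rows", "body": {"increments": [[2,[0,0.06,-0.1],[-0.002,0,-0.002]],[2,[-0.5,0,0],[0,0,0]],[2,[-0.5,0,0],[0,0,0]],[2,[0,0,0],[0,0,0]],[2,[0,0,0],[0,0,0]]]}}

```text
clock: 17.6
position: [0.603, 0.1729, 0.069]
ee_rot: [-2.547, -1.838, -0.0]
force: [-0.2, 0.3, -1.1]
width: 0.288
gripper_force: 15.0
```

Run:
```python
from c import *
rel();plan(S+ey*.105,71.6)
```

```text
holder frame mm: x 0.1 y 129.0 z -0.5 F [-0.1516  0.3422 -1.0995] Fy 0.27685448329265816
turn [ 0.0002  0.     -3.141 ] shift before turn cm [-2.4034 -0.0116 -0.0524] after turn [ 2.4034  0.0102 -0.0522]
turn [ 0.     -0.0001  0.0006] shift before turn cm [-2.4034 -0.0116 -0.0524] after turn [-2.4034 -0.0102 -0.0522]
pos [0.603  0.1729 0.069 ] F [-0.1516  0.3422 -1.0995] w 2.648213723719303 gf 14.999066474265419 j7 -0.18570873745744101 t 17.6 tilt [ 0.      0.0001 -1.    ]
```

Request:
{"method": "send_rows", "body": {"increments": [[2,[-0.4,0.04,-0.03],[0,0,0]],[2,[-0.4,0,0],[0,0,0]],[2,[-0.4,0,0],[0,0,0]],[2,[0,0,0],[0,0,0]]]}}

```text
clock: 18.0
position: [0.5995, 0.1606, 0.0693]
ee_rot: [2.548, 1.838, -0.0]
force: [1.0, 0.4, -0.4]
width: 0.293
gripper_force: 15.0
```

Run:
```python
from c import *
rel()
```

```text
holder frame mm: x 0.6 y 116.3 z -0.2 F [ 0.9597  0.3638 -0.4408] Fy 0.6480961521767047
```

Request:
{"method": "send_rows", "body": {"increments": [[2,[-0.5,0,0],[0,0,0]],[2,[-0.5,0,0],[0,0,0]],[2,[-0.5,0,0],[0,0,0]],[2,[-0.5,0,0],[0,0,0]],[2,[0,0,0],[0,0,0]]]}}

```text
clock: 18.5
position: [0.5931, 0.1414, 0.0694]
ee_rot: [2.548, 1.837, -0.0]
force: [-0.4, 0.5, -0.7]
width: 0.292
gripper_force: 15.0
```

Request:
{"method": "send_rows", "body": {"increments": [[2,[-0.4,0,0],[0,0,0]],[2,[-0.4,0,0],[0,0,0]],[2,[-0.4,0,0],[0,0,0]],[2,[0,0,0],[0,0,0]]]}}

```text
clock: 18.9
position: [0.5894, 0.1304, 0.0693]
ee_rot: [2.548, 1.838, -0.0]
force: [0.2, -0.1, -0.2]
width: 0.289
gripper_force: 15.0
```

Run:
```python
from c import *
rel()
```

```text
holder frame mm: x 0.6 y 84.4 z -0.2 F [ 0.1787 -0.0783 -0.2359] Fy -0.017906531493844954
```

Request:
{"method": "send_rows", "body": {"increments": [[2,[-0.4,0,0],[0,0,0]],[2,[-0.4,0,0],[0,0,0]],[2,[-0.2,0,0],[0,0,0]],[2,[0,0,0],[0,0,0]]]}}

```text
clock: 19.3
position: [0.5863, 0.1213, 0.0693]
ee_rot: [2.548, 1.838, -0.0]
force: [-0.3, 0.4, -0.8]
width: 0.289
gripper_force: 15.0
```

Request:
{"method": "send_rows", "body": {"increments": [[2,[-0.15,0,0],[0,0,0]],[2,[-0.15,0,0],[0,0,0]],[2,[0,0,0],[0,0,0]]]}}

```text
clock: 19.6
position: [0.5854, 0.1187, 0.0693]
ee_rot: [2.547, 1.839, 0.0]
force: [0.1, 0.1, -0.4]
width: 0.289
gripper_force: 15.0
```

Run:
```python
from c import *
rel()
```

```text
holder frame mm: x 0.5 y 72.1 z -0.2 F [ 0.141   0.1162 -0.4036] Fy 0.1547854477885895
```

Request:
{"method": "send_rows", "body": {"increments": [[2,[-0.15,0,0],[0,0,0]],[2,[0,0,0],[0,0,0]]]}}

```text
clock: 19.8
position: [0.585, 0.1173, 0.0693]
ee_rot: [2.547, 1.839, 0.0]
force: [-0.6, -1.5, -1.3]
width: 0.29
gripper_force: 15.0
```

Request:
{"method": "send_rows", "body": {"increments": [[2,[-0.1,0,0],[0,0,0]],[2,[0,0,0],[0,0,0]]]}}

```text
clock: 20.0
position: [0.5847, 0.1164, 0.0692]
ee_rot: [2.547, 1.839, -0.0]
force: [-0.4, 0.2, -1.0]
width: 0.286
gripper_force: 15.0
```

Run:
```python
from c import *
rel()
s=grab("side");t=grab("top")
f=lambda im,x,y,w,h,W,H:cv2.resize(im[y:y+h,x:x+w,::-1],(W,H),interpolation=cv2.INTER_CUBIC)
cv2.imwrite("pics/c6.png",np.hstack([f(t,200,165,80,80,395,395),f(s,215,205,80,80,395,395)]))
```

```text
holder frame mm: x 0.5 y 69.6 z -0.3 F [-0.3922  0.183  -1.011 ] Fy 0.0498272321883769
```

Request:
{"method": "send_rows", "body": {"increments": [[2,[-0.1,0,0],[0,0,0]],[2,[0,0,0],[0,0,0]]]}}

```text
clock: 20.3
position: [0.5844, 0.1158, 0.0693]
ee_rot: [-2.547, -1.839, -0.001]
force: [-0.2, 1.3, -1.2]
width: 0.294
gripper_force: 15.0
```

Request:
{"method": "send_rows", "body": {"increments": [[2,[-0.1,0,0],[0,0,0]],[2,[0,0,0],[0,0,0]]]}}

```text
clock: 20.5
position: [0.5841, 0.1148, 0.0693]
ee_rot: [-2.547, -1.839, -0.0]
force: [1.9, 1.6, -1.2]
width: 0.293
gripper_force: 15.0
```

Request:
{"method": "send_rows", "body": {"increments": [[2,[-0.1,0,0],[0,0,0]],[2,[0,0,0],[0,0,0]]]}}

```text
clock: 20.7
position: [0.5837, 0.1136, 0.0693]
ee_rot: [2.547, 1.839, 0.0]
force: [0.6, 1.8, -1.3]
width: 0.291
gripper_force: 15.0
```

View pics/c6.png

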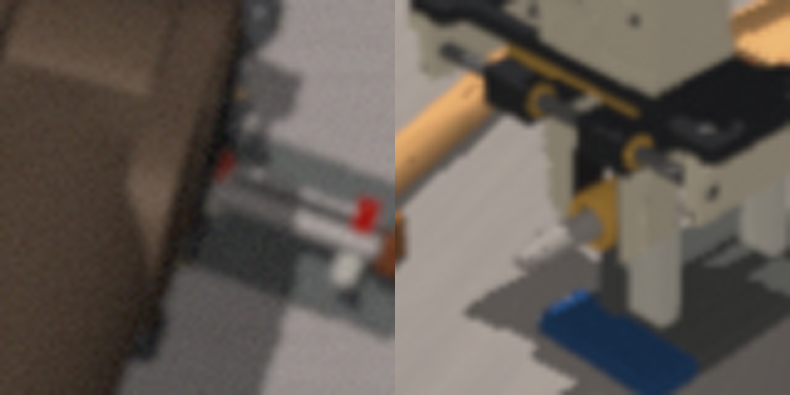

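The sleeve is on the bare end against the collar: side crop shows brass at ≈(600,215) with the tip sticking out below-left at ≈(520,260), and there is about 2 N of steady contact. I'll release and back off upward.

Request:
{"method": "send_rows", "body": {"increments": [[4,[0,0,0],[0,0,0]],[4,[0,0,0],[0,0,0]],[4,[0,0,0],[0,0,0]],[4,[0,0,0],[0,0,0]],[4,[0,0,-0.5],[0,0,0]]]}}

```text
clock: 21.2
position: [0.5833, 0.1136, 0.0739]
ee_rot: [-2.547, -1.839, 0.002]
force: [-0.1, 0.0, 0.2]
width: 0.432
gripper_force: 0.0
```

Request:
{"method": "send_rows", "body": {"increments": [[4,[0,0,-2],[0,0,0]],[4,[0,0,-3],[0,0,0]],[4,[0,0,-4],[0,0,0]],[4,[0,0,-4],[0,0,0]],[4,[0,0,-1],[0,0,0]]]}}

```text
clock: 21.7
position: [0.5859, 0.1132, 0.2189]
ee_rot: [2.546, 1.837, 0.009]
force: [0.6, -0.4, -0.2]
width: 0.434
gripper_force: 0.0
```

Request:
{"method": "send_rows", "body": {"increments": [[4,[3,0,0],[0,0,0]],[4,[4,0,0],[0,0,0]],[4,[4,0,0],[0,0,0]],[4,[4,0,0],[0,0,0]],[4,[0,0,0],[0,0,0]]]}}

```text
clock: 22.2
position: [0.6306, 0.2636, 0.2126]
ee_rot: [-2.537, -1.848, -0.001]
force: [-0.3, -0.1, -0.7]
width: 0.435
gripper_force: 0.0
```

Run:
```python
from c import *
rel()
s=grab("side");t=grab("top")
f=lambda im,x,y,w,h,W,H:cv2.resize(im[y:y+h,x:x+w,::-1],(W,H),interpolation=cv2.INTER_CUBIC)
cv2.imwrite("pics/c7.png",np.hstack([f(t,205,165,80,80,395,395),f(s,215,205,80,80,395,395)]))
for n,I,bx,z in(("top",t,(205,165,260,225),.09),("side",s,(225,215,290,270),.083)):
    for c,ar,m in blobs(I,(16,120,70),(35,255,255),bx,15):
        X=onz(n,c,z);d=X-S;print(n,c,ar,"sleeve holder x,y mm",1e3*d@ex,1e3*d@ey)
```

```text
holder frame mm: x -2.4 y 223.8 z 143.1 F [-0.2679 -0.0912 -0.7246] Fy -0.17105053904659068
top [232.1348 198.9213] 89 sleeve holder x,y mm 0.37869003858020456 67.71882224159376
side [231.2571 220.8286] 35 sleeve holder x,y mm 136.15488308662424 33.59989773187439
side [260.     247.2047] 127 sleeve holder x,y mm 1.7573211137241829 65.1837411096547
```

View pics/c7.png

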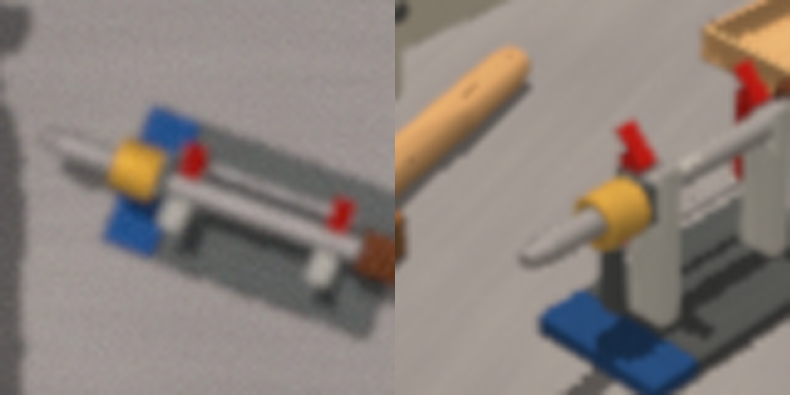

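Run:
```python
from c import *
for n in("top","side"):
    I=grab(n,3);q=np.arange(42,132,3)
    p=np.array([proj(n,np.r_[S[:2],.087]+ey*y/1e3+ex*(.0005)) for y in q],np.float32)
    r=cv2.remap(I,p[:,:1],p[:,1:],cv2.INTER_LINEAR)[:,0].astype(int)
    print(n,[(int(y),*c) for y,c in zip(q,r.tolist())])
```

```text
top [(42, 164, 152, 149), (45, 163, 152, 150), (48, 149, 142, 139), (51, 124, 119, 116), (54, 118, 107, 90), (57, 156, 122, 70), (60, 198, 148, 59), (63, 215, 160, 62), (66, 218, 163, 62), (69, 221, 166, 63), (72, 222, 167, 64), (75, 222, 168, 66), (78, 210, 162, 78), (81, 183, 152, 111), (84, 164, 150, 139), (87, 161, 152, 149), (90, 163, 156, 153), (93, 160, 153, 150), (96, 162, 155, 152), (99, 162, 155, 152), (102, 163, 156, 152), (105, 166, 158, 155), (108, 160, 152, 149), (111, 152, 144, 142), (114, 145, 138, 136), (117, 143, 136, 133), (120, 145, 137, 135), (123, 149, 142, 139), (126, 146, 139, 135), (129, 129, 123, 121)]
side [(42, 128, 123, 115), (45, 98, 95, 89), (48, 89, 80, 67), (51, 145, 112, 63), (54, 200, 150, 65), (57, 208, 155, 66), (60, 206, 154, 65), (63, 204, 152, 64), (66, 203, 152, 64), (69, 202, 150, 63), (72, 199, 148, 62), (75, 180, 136, 66), (78, 153, 129, 98), (81, 149, 138, 129), (84, 151, 142, 136), (87, 152, 143, 136), (90, 151, 143, 136), (93, 152, 143, 136), (96, 151, 143, 137), (99, 152, 143, 137), (102, 151, 143, 136), (105, 152, 144, 137), (108, 155, 147, 140), (111, 158, 149, 142), (114, 158, 149, 142), (117, 155, 146, 139), (120, 149, 141, 134), (123, 126, 119, 114), (126, 124, 117, 112), (129, 147, 139, 133)]
```

```bash
python3 -c "
from cell import arm
print(arm.sign_off())"
```

```text
the job is handed in; nothing more can be done
None
```

The job is handed in at about 22 s: the mandrel is home in both forks with the jaw shut over it and its bare end over the blue end, the brass sleeve is up against the collar, and I left the other objects alone; the sign-off gave no verdict.

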